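# Slide the cover plate out to its stripe

## Task

Push the thin green cover plate across the low storeroom shelf towards the robot until it overhangs the shelf's front edge as far as its orange stripe: the stripe should lie right on the edge, straight along it, so the next person can get their fingers under the plate. Only slide it with the fingertips, flat on the shelf: never lift it, tip it or let it fall, and leave the jar, carton, wood offcut and tin where they stand.

Things in the scene. Friction and masses are not known exactly. Their poses are not given: they have to be found in the camera images.
- shelf: low fixed shelf standing on the bench: a pale wooden board with blue steel edging on grey legs, 300 mm deep (x), 560 mm wide (y), flat top 80 mm above the bench with no rim. Origin on the bench under its centre; its -x axis points out of the front edge, roughly at the robot; y runs along that edge.
- shelf_edge (a point): middle of the shelf's front (robot-side) top edge, at the height of its top surface; axes as the shelf's. The straight edge runs along y through this point.
- plate: loose flat green cover plate, 140 mm long (x), 110 mm wide (y), 6 mm thick, about 0.2 kg, sliding with ordinary friction on the shelf. Origin at the centre of its underside. Its -x end is the front end, the one that is to stick out; small black dots mark the four corners.
- plate_stripe (a point): middle of the orange stripe on the plate's upper face: the stripe is 10 mm wide, runs right across the plate along its y, and its centreline is 45 mm from the plate's front (-x) end. Axes as the plate's.
- jar: loose glass jar standing on the shelf, diameter 64 mm, 95 mm tall; origin at the centre of its underside.
- carton: loose small brown carton with a paper band, 70 x 60 x 50 mm tall, on the shelf; origin at the centre of its underside.
- offcut: loose dark wood offcut, 85 x 50 x 35 mm tall, on the shelf; origin at the centre of its underside.
- tin: loose tin with a yellow label, diameter 60 mm, 75 mm tall, on the shelf; origin at the centre of its underside.
Mind the look-alikes: they are no part of the job. There is more than one size of the plate; the job needs the smallest.

How it is judged (in metres and radians):
At the end, for the whole second after the job is handed in: the plate lies flat and still on the shelf, the centreline of its orange stripe within 6 mm of the shelf's front edge (an overhang of 45 mm) and parallel to it within 0.09 rad (5 degrees); the jar, carton, offcut and tin are within 15 mm of where they started (x of plate_stripe in the frame of shelf_edge between -0.006 and 0.006 m and angle between the x axis of plate and the x axis of shelf, either way round below 0.09 rad and z of plate in the frame of shelf_edge between -0.004 and 0.004 m and angle between plate's own z axis and vertical below 0.04 rad and linear speed of plate below 0.01 m/s and distance of each of jar, carton, offcut, tin from where it was at the start of the episode below 0.015 m); the robot touches nothing.
It fails at once if the plate is lifted off the shelf or falls from it (z of plate in the frame of shelf_edge above 0.012 m or z of plate in the frame of shelf_edge below -0.012 m).
It fails at once if the plate is tipped (angle between plate's own z axis and vertical above 0.15 rad).
It fails at once if the jar, carton, offcut or tin is moved or knocked over (distance of any of jar, carton, offcut, tin from where it was at the start of the episode above 0.015 m or angle between any of jar, carton, offcut, tin's own z axis and vertical above 0.25 rad).
It also fails if it takes over 38 s, if anything falls off the work surface, if the arm or the gripper's body presses on something with over 40 N, if the wrist force passes 120 N, or if a joint passes its speed limit or range.

## Robot

A 6-joint arm with a two-finger parallel gripper is mounted at the origin on the work surface. World frame = base frame: x ahead of the robot, y to its left, z up, the work surface at z = 0. Lengths are in mm, angles in rad, forces in N, time in s.
With the tool pointing down it reaches from about 350 to 975 mm from the base axis. Payload 7.1 kg.
Tool frame: the origin (TCP) lies midway between the tips of the shut fingers; the grasp point (between the pads) lies pinch_z behind it (pinch_z is the distance from the TCP to the grasp point, in mm); z points along the fingers, y is the line along which they close (so a half turn about z gives the same grasp; the last joint's range is limited). The gripper opens to 88 mm and grips with 3 to 60 N. Pads are 20 mm wide; open, the fingers measure 115 mm over their backs; the gripper's body (75 mm by 178 mm) begins 61 mm behind the grasp point.
Start: joints at [-0.019, 0.423, 1.63, -0, 1.089, -0.019], TCP at [624.984, 0.026, 222.675] pointing down, gripper open.
Joint ranges: [-3, 3], [-0.9, 2.11], [0.09, 2.58], [-1.31, 4.45], [0.11, 2.69], [-2.54, 2.54]. Speed limits (rad/s): [2.39, 2.39, 3.01, 3.14, 3.14, 3.14].

## Interface

Orientations are given as a rotation vector (axis times angle).
In Python, from workcell import get_obs, get_image, close_job, pinch_z gives the robot as it stands.
- The arm moves only by the tool jog_arm, never from a script. Its argument "commands" is a list of rows, each a list of 3 entries, a list of its own where there are three numbers: the gripper command: -1 is shut, 1 is fully open, values between are in proportion, then the shift along the tool's x, y, z as a fraction of full scale, then the turn, a rotation vector about the tool's x, y, z as a fraction of full scale. In form: [[gripper, [tx, ty, tz], [rx, ry, rz]], ...]. A call has 1 to 10 rows; each row shifts and turns the commanded pose from where the row before left it, along the tool's axes as they then stand; what a row does not reach is not made up. Full scale, the value 1, is 0.1 m for a shift and 45 degrees for a turn. A row lasts 1/10 s, in which the tool goes at most 50 mm and 8.59 degrees, less where a joint would pass 70% of its speed; a pose out of reach is approached as far as the arm can. A call with a number of a shift or a turn outside -1 to 1 is refused whole. A call with a gripper value outside its range is refused whole. The fingers move at their own pace and stop on an object; the grip force is fixed at half the most. Time passes only in rows, so rows that do not move let the fingers close. It gives the time, the measured TCP pose, the force, the opening and the grip force at its end, in the units of the state.
- get_obs(): the state, without advancing time (a new reading comes with each control period).
- get_image(name): name is "scene" or "side" or "wrist"; returns a dict with "image" (480x640x3 uint8, blue, green, red), "z_map" (480x640 float32, mm along the optical axis (not along the pixel's ray), 0 where there is no reading), "intrinsics" (3x3 intrinsics, pixels), "eye" and "orientation" of the camera in the world; the wrist camera has in their place "mount" (4x4, takes a point from camera to tool coordinates, whose origin is the TCP and whose axes are the flange's). Camera axes: x right, y down, z forward; pixel columns grow to the right and rows downward; lengths in mm; the calibration is good to about 2 mm. A picture is of the moment at which its call begins: read the wrist's pose just before it.
- close_job(): hands the job in; it is judged then, once.
The state is a dict: "t": time; "qpos": joint angles; "qvel": joint speeds; "joint_torque": joint torques, N m; "ee_pos": TCP position; "orientation": TCP orientation; "ft_force": force on the tool from outside, world axes, zero at the start; "moment": the same for the moment, N m; "width": finger opening in mm; "grasp_force": force on a finger pad.
Only numpy, scipy, OpenCV 4.12 (cv2) and the standard library are available. Lean on these libraries where they do the work, as an engineer would, in place of code of your own. Each camera call takes 0.05 s, during which the arm holds its last target. There are 200 camera calls.

## Working session

There is one attempt and no reset: what is moved stays moved. The work goes in short steps, Python scripts to look and compute and a tool call to move; the robot and the scene stay as the last step left them, time stands still between calls to the robot, and variables do not carry over. Pictures are saved under pics/ and viewed, at most 10 in all, crops included, and the job is handed in when it is done.

Besides the shell and the picture viewer there is one more tool, called after "Request:" as name([rows], argument=value, ...), one row to a line, values as JSON. jog_arm: Moves the arm, as the interface text tells. Its arguments: {"type":"object","properties":{"commands":{"type":"array","items":{"type":"array"}}},"required":["commands"]}

```bash
ls; mkdir -p pics; cat > h.py <<'E'
import numpy as np, cv2, pickle
from scipy.spatial.transform import Rotation as R
from workcell import get_obs, get_image, close_job, pinch_z
def rot(o):
    o=np.array(o,float)
    return o if o.shape==(3,3) else R.from_rotvec(o).as_matrix()
def snap(name,fn):
    o=get_obs(); d=get_image(name)
    if name=='wrist':
        T=np.eye(4);T[:3,:3]=rot(o['orientation']);T[:3,3]=o['ee_pos'];T=T@np.array(d['mount'])
        d['Rm'],d['e']=T[:3,:3],T[:3,3]
    else: d['Rm'],d['e']=rot(d['orientation']),np.array(d['eye'],float)
    cv2.imwrite('pics/'+fn+'.png',d['image']); pickle.dump(d,open('pics/'+fn+'.pkl','wb')); return d
def load(fn): return pickle.load(open('pics/'+fn+'.pkl','rb'))
def px(d,u,v,z=None):
    ray=d['Rm']@np.linalg.solve(np.array(d['intrinsics']),[u,v,1.])
    s=d['z_map'][int(round(v)),int(round(u))] if z is None else (z-d['e'][2])/ray[2]
    return d['e']+s*ray
E
python3 - <<'E'
from h import *
print(pinch_z,get_obs())
for n in('scene','side','wrist'):
    d=snap(n,n+'0'); print(n,d['e'],d['Rm'].round(3).tolist(),d['intrinsics'])
a=[cv2.imread(f'pics/{n}0.png') for n in('scene','side','wrist')]
E
```

```text
pics
18.700000000000003 {'t': 0.0, 'qpos': array([-1.90221382e-02,  4.23843939e-01,  1.63066230e+00,  9.84600709e-06,
        1.08858712e+00, -1.89843711e-02]), 'qvel': array([-8.91584240e-04, -6.85239063e-04, -1.13333901e-03,  6.20339750e-05,
       -1.75143790e-04, -1.13548712e-03]), 'joint_torque': array([ 1.28069914e-03, -5.44622147e+01, -2.73670936e+01,  6.42951974e-02,
        2.27214623e-02, -1.51321510e-04]), 'ee_pos': array([6.24460877e+02, 2.48408772e-02, 2.21910641e+02]), 'orientation': array([-2.22071943e+00, -2.22062541e+00,  1.62446028e-03]), 'ft_force': array([-0.37865502,  0.22440784,  0.02490795]), 'moment': array([-0.05293987, -0.00984958,  0.04062974]), 'grasp_force': 0.0, 'width': 87.80619943363797}
scene [951.12191034 560.35818213 945.6105781 ] [[-0.822, 0.445, -0.356], [0.57, 0.66, -0.49], [0.016, -0.605, -0.796]] [[585.73175228   0.         318.91095596]
 [  0.         585.73175228 241.48230507]
 [  0.           0.           1.        ]]
side [  96.50815822 -440.23597578  478.6673953 ] [[0.723, -0.348, 0.597], [-0.691, -0.358, 0.628], [-0.005, -0.866, -0.499]] [[451.18670608   0.         318.65027358]
 [  0.         451.18670608 237.50238982]
 [  0.           0.           1.        ]]
wrist [625.386151    64.9521963  383.12762063] [[1.0, 0.0, -0.001], [-0.0, -0.97, -0.243], [-0.002, 0.243, -0.97]] [[343.97341352   0.         319.2025317 ]
 [  0.         343.97341352 238.75472173]
 [  0.           0.           1.        ]]
```

View pics/scene0.png

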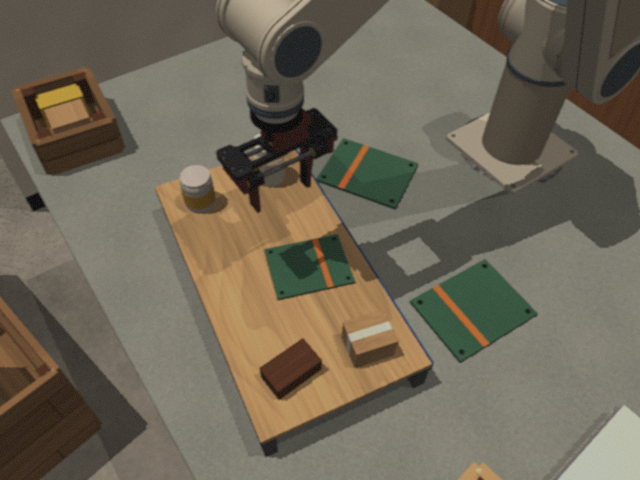

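View pics/wrist0.png

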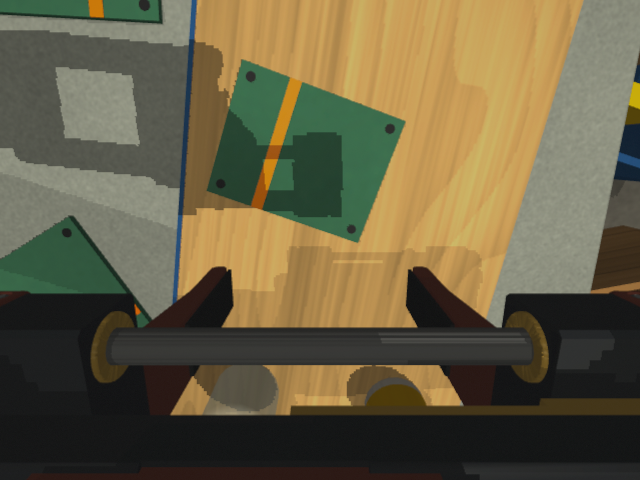

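The wrist view shows the small plate on the shelf with corners at about (242,60), (405,121), (358,242) and (207,190). Its stripe runs from (295,80) to (259,207), on the robot side. The blue front edge runs from (193,0) to (176,290). In the scene view the jar (behind the gripper, ~(272,170)) and the tin (197,190) are at one end, with the carton (370,340) and offcut (291,368) at the other.

```bash
python3 - <<'E'
from h import *
d=load('wrist0')
C=[(242,60),(405,121),(358,242),(207,190)]
for c in C: print('corner',px(d,*c,86).round(1),px(d,*c).round(1))
for c in [(295,80),(259,207)]: print('stripe',px(d,*c,86).round(1))
for c in [(193,5),(184,150),(176,290)]: print('edge',px(d,*c,80).round(1))
s=load('scene0')
for c in [(312,182),(372,270),(430,362)]: print('edge s',px(s,*c,80).round(1))
for n,u,v,z in [('carton',343,322,130),('carton',391,328,130),('carton',397,350,130),('carton',348,347,130),('off',305,342,115),('off',261,374,115),('off',321,358,115),('tin',196,174,155)]: print(n,px(s,u,v,z).round(1),px(s,u,v).round(1))
for c in [(268,250),(340,237),(354,285),(280,297)]: print('corner s',px(s,*c,86).round(1))
E
```

```text
corner [564.1 135.6  86. ] [563.4 136.5  82.5]
corner [695.3  89.9  86. ] [695.5  90.   85.2]
corner [659.6 -12.6  86. ] [660.3 -14.2  79.7]
corner [528.4  33.6  86. ] [527.9  33.5  84.5]
stripe [605.6 121.   86. ]
stripe [572.5  18.9  86. ]
edge [526.9 176.   80. ]
edge [509.5  67.   80. ]
edge [489.7 -61.   80. ]
edge s [ 490.2 -104.2   80. ]
edge s [522.  133.3  80. ]
edge s [554.9 327.8  80. ]
carton [646.4 211.1 130. ] [647.2 212.1 132.3]
carton [590.1 262.4 130. ] [590.3 262.6 130.6]
carton [606.5 297.4 130. ] [586.2 281.8  81.7]
carton [665.9 250.9 130. ] [656.5 240.7 103.3]
off [711.5 200.  115. ] [711.8 200.4 116. ]
off [796.8 207.2 115. ] [794.  201.  100.2]
off [706.4 236.8 115. ] [696.2 223.3  80.3]
tin [ 697.1 -182.8  155. ] [ 697.7 -180.9  157.1]
corner s [655.  -5.  86.]
corner s [528.6  44.2  86. ]
corner s [570.6 143.7  86. ]
corner s [690.7  92.   86. ]
```

View pics/side0.png

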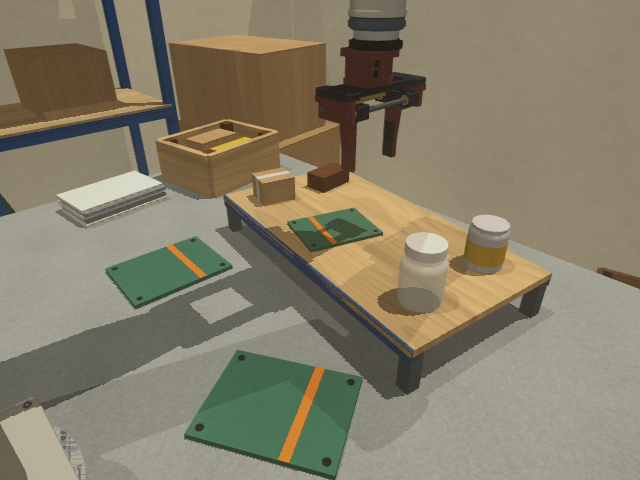

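The side view confirms that the small plate is on the shelf with its stripe towards the front edge; the two larger plates lie on the bench. The jar (421,275) and tin (486,245) stand at the near end, and the carton and offcut at the far end.

The shelf yaw is about -0.152 and the plate yaw about -0.335. I'll turn the tool so that the finger line lies along the edge, then push with two fingertips.

Request:
jog_arm([
  [0.5,[0,0,0],[0,0,-0.18]],
  [0.5,[0,0,0],[0,0,-0.18]],
  [0.5,[0,0,0],[0,0,-0.18]],
  [0.5,[0,0,0],[0,0,-0.18]],
  [0.5,[0,0,0],[0,0,-0.18]],
  [0.5,[0,0,0],[0,0,-0.18]],
  [0.5,[0,0,0],[0,0,-0.18]],
  [0.5,[0,0,0],[0,0,-0.18]],
  [0.5,[0,0,0],[0,0,-0.18]],
  [0.5,[0,0,0],[0,0,-0.18]],
])

```text
t: 1.15
ee_pos: [624.7, 0.0, 222.4]
orientation: [-0.237, -3.132, 0.0]
ft_force: [-0.1, -0.3, 0.2]
width: 65.6
grasp_force: 0.0
```

```bash
python3 - <<'E'
from h import *
d=snap('wrist','wrist1'); o=get_obs(); print(o['ee_pos'],rot(o['orientation']).round(3).tolist(),o['width'])
s=load('side0'); print('jar base',px(s,421,300,80),px(s,427,245,175))
E
```

```text
[6.24766028e+02 1.39263734e-03 2.22351914e+02] [[-0.99, 0.144, -0.001], [0.144, 0.99, -0.0], [0.001, -0.0, -1.0]] 65.605272395719
jar base [ 554.30473532 -168.92061297   80.        ] [ 547.39806415 -170.87286877  175.        ]
```

View pics/wrist1.png

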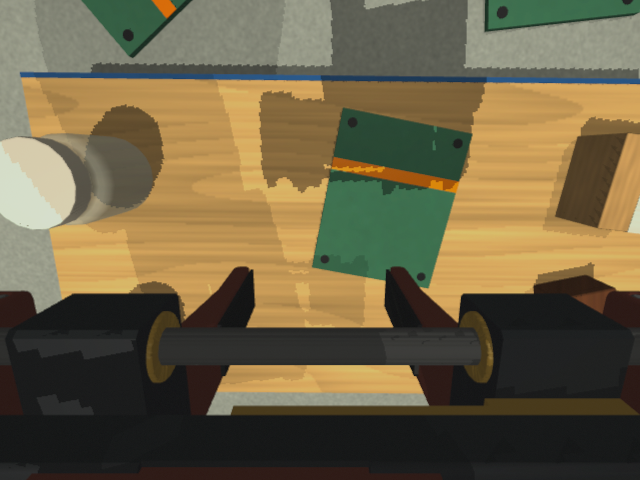

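The picture shows the plate corners at (343,108), (471,133), (429,288) and (313,267). The front edge runs from (22,73) to (620,81), and the stripe's centreline from (333,163) to (457,186).

```bash
python3 - <<'E'
from h import *
d=load('wrist1'); o=get_obs(); Rt=rot(o['orientation']); p=np.array(o['ee_pos'])
P=[px(d,*c,86) for c in [(343,108),(471,133),(429,288),(313,267)]]
E=[px(d,*c,80) for c in [(22,73),(320,77),(620,81)]]
S=[px(d,*c,86) for c in [(333,163),(457,186)]]
for n,L in(('P',P),('E',E),('S',S)):
    for q in L: print(n,q.round(1),'tool',(Rt.T@(q-p)).round(1))
# edge by image code: blue
im=d['image'].astype(int); v,u=np.where((im[:,:,0]>im[:,:,2]+40)&(im[:,:,0]>im[:,:,1]+20)); m=v<120; print(np.polyfit(u[m],v[m],1),m.sum())
print([np.linalg.norm(P[i]-P[(i+1)%4]) for i in range(4)])
E
```

```text
P [528.1  33.3  86. ] tool [100.3  19.1 136.4]
P [563.4 135.4  86. ] tool [ 80.1 125.2 136.4]
P [695.3  90.8  86. ] tool [-56.9 100.  136.3]
P [659. -12.  86.] tool [-35.7  -6.9 136.3]
E [ 461.6 -220.5   80. ] tool [ 129.7 -241.6  142.5]
E [501.1  18.5  80. ] tool [124.9   0.5 142.4]
E [541.  259.9  80. ] tool [120.1 245.1 142.4]
S [570.2  19.1  86. ] tool [ 56.6  11.1 136.4]
S [605.4 121.6  86. ] tool [ 36.6 117.5 136.4]
[1.09055538e-02 7.38251169e+01] 2950
[np.float64(108.02898675340495), np.float64(139.22161127050646), np.float64(109.02829697164579), np.float64(138.49964215612317)]
```

Request:
jog_arm([
  [0.5,[-0.27,0.18,0],[0,0,-0.02]],
  [0.5,[-0.27,0.18,0],[0,0,0]],
  [0.5,[-0.27,0.17,0],[0,0,0]],
  [0.5,[0,0,0.4],[0,0,0]],
  [0.5,[0,0,0.4],[0,0,0]],
  [0.5,[0,0,0.3],[0,0,0]],
  [0.5,[0,0,0.15],[0,0,0]],
  [0.5,[0,0,0],[0,0,0]],
  [0.5,[0,0,0],[0,0,0]],
])

```text
t: 2.1
ee_pos: [713.6, 40.6, 98.7]
orientation: [0.223, 3.132, 0.0]
ft_force: [-0.1, -0.1, 0.4]
width: 65.9
grasp_force: 0.0
```

```bash
python3 - <<'E'
from h import *
d=snap('wrist','wrist2'); o=get_obs(); print(o['ee_pos'],rot(o['orientation']).round(3).tolist(),o['width'],o['ft_force'])
E
```

```text
[714.15920257  40.63829787  99.54329049] [[-0.99, 0.142, 0.003], [0.142, 0.99, 0.0], [-0.003, 0.001, -1.0]] 66.04982296609089 [ 0.57374216 -0.94259562 -0.21577675]
```

View pics/wrist2.png

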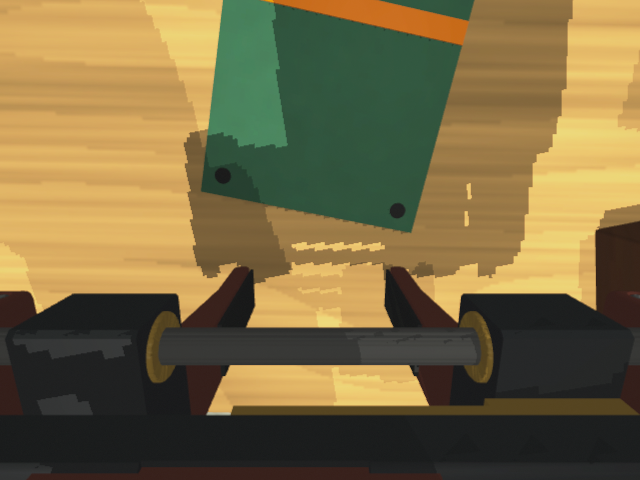

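The fingertips (rows 270) sit behind the plate's rear edge, corners (203,190) and (411,232), with clear space between. I turn back the small yaw error and go down.

Request:
jog_arm([
  [0.5,[0,0,0.06],[0,0,0.023]],
  [0.5,[0,0,0.06],[0,0,0]],
  [0.5,[0,0,0],[0,0,0]],
  [0.5,[0,0,0],[0,0,0]],
  [0.5,[0,0,0],[0,0,0]],
])

```text
t: 2.65
ee_pos: [713.0, 40.6, 85.9]
orientation: [0.25, 3.131, 0.0]
ft_force: [-0.6, -0.4, 0.3]
width: 66.2
grasp_force: 0.0
```

Request:
jog_arm([
  [0.5,[0,0,0.02],[0,0,0]],
  [0.5,[0,0,0],[0,0,0]],
  [0.5,[0,0,0],[0,0,0]],
])

```text
t: 2.95
ee_pos: [712.8, 40.6, 83.6]
orientation: [-0.25, -3.131, 0.0]
ft_force: [0.1, 0.1, 0.1]
width: 65.9
grasp_force: 0.0
```

Request:
jog_arm([
  [0.5,[0,0,0.015],[0,0,0]],
  [0.5,[0,0,0],[0,0,0]],
  [0.5,[0,0,0],[0,0,0]],
])

```text
t: 3.25
ee_pos: [712.8, 40.6, 82.1]
orientation: [-0.25, -3.131, 0.0]
ft_force: [0.3, -0.6, -0.0]
width: 65.9
grasp_force: 0.0
```

Request:
jog_arm([
  [0.5,[0.05,0,0],[0,0,0]],
  [0.5,[0.05,0,0],[0,0,0]],
  [0.5,[0.04,0,0],[0,0,0]],
  [0.5,[0.04,0,0],[0,0,0]],
  [0.5,[0.04,0,0],[0,0,0]],
  [0.5,[0.04,0,0],[0,0,0]],
  [0.5,[0.04,0,0],[0,0,0]],
  [0.5,[0.04,0,0],[0,0,0]],
  [0.5,[0.04,0,0],[0,0,0]],
  [0.5,[0.04,0,0],[0,0,0]],
])

```text
t: 4.25
ee_pos: [671.2, 47.4, 82.3]
orientation: [0.25, 3.131, 0.0]
ft_force: [1.5, 0.7, -0.2]
width: 65.8
grasp_force: 0.6
```

```bash
python3 - <<'E'
from h import *
d=snap('wrist','wrist3'); o=get_obs(); print(o['ee_pos'],rot(o['orientation']).round(3).tolist(),o['width'],o['ft_force'])
E
```

```text
[670.53221267  47.42332151  82.19175096] [[-0.987, 0.159, -0.0], [0.159, 0.987, 0.0], [0.0, -0.0, -1.0]] 65.76140796447305 [0.79874065 0.08487451 0.17041791]
```

View pics/wrist3.png

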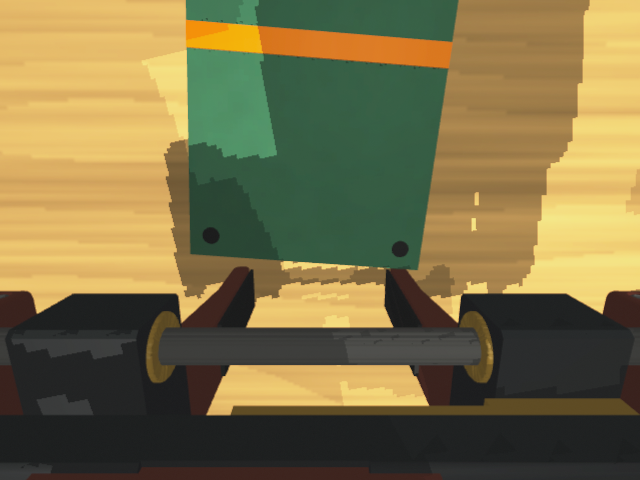

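The plate is turning towards square (rear edge from (191,254) to (417,269)), with the right finger in contact. I carry on pushing.

Request:
jog_arm([
  [0.5,[0.04,0,0],[0,0,0]],
  [0.5,[0.04,0,0],[0,0,0]],
  [0.5,[0.04,0,0],[0,0,0]],
  [0.5,[0.04,0,0],[0,0,0]],
  [0.5,[0.04,0,0],[0,0,0]],
  [0.5,[0.04,0,0],[0,0,0]],
  [0.5,[0.04,0,0],[0,0,0]],
  [0.5,[0.04,0,0],[0,0,0]],
  [0.5,[0.04,0,0],[0,0,0]],
  [0.5,[0.04,0,0],[0,0,0]],
])

```text
t: 5.3
ee_pos: [631.7, 53.7, 82.2]
orientation: [0.25, 3.131, 0.0]
ft_force: [1.0, 0.2, 1.7]
width: 65.8
grasp_force: 1.0
```

Request:
jog_arm([
  [0.5,[0.03,0,0],[0,0,0]],
  [0.5,[0.03,0,0],[0,0,0]],
  [0.5,[0,0,0],[0,0,0]],
])

```text
t: 5.6
ee_pos: [625.3, 54.7, 82.1]
orientation: [-0.25, -3.131, 0.0]
ft_force: [0.0, 0.9, 0.2]
width: 65.9
grasp_force: 0.3
```

```bash
python3 - <<'E'
from h import *
d=snap('wrist','wrist4'); snap('scene','scene4'); o=get_obs(); print(o['ee_pos'],rot(o['orientation']).round(3).tolist(),o['width'],o['ft_force'])
E
```

```text
[625.31851022  54.63283691  81.91495808] [[-0.987, 0.159, -0.001], [0.159, 0.987, 0.0], [0.001, -0.0, -1.0]] 66.1132513751381 [-0.29738563  0.24317534  0.19791515]
```

View pics/wrist4.png

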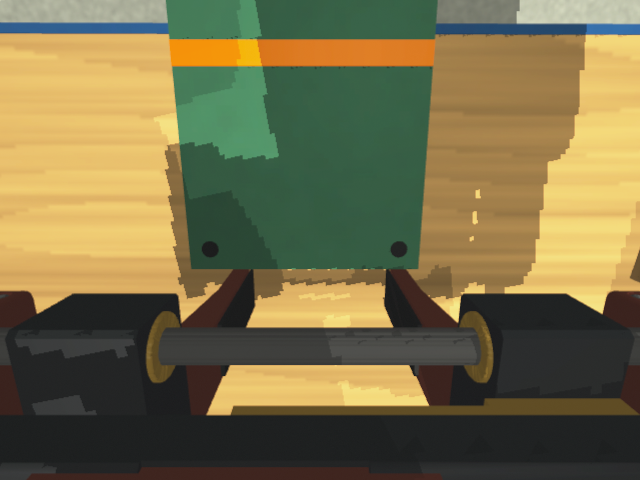

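The plate is now square (rear edge level at row 269). The stripe's centreline is at row 53 and the blue edging spans rows ~24–36. I'll measure both, and check which side of the blue band is the true edge.

```bash
python3 - <<'E'
from h import *
d=load('wrist4'); o=get_obs(); Rt=rot(o['orientation']); p=np.array(o['ee_pos'])
T=lambda q:(Rt.T@(q-p)).round(1)
im=d['image'].astype(int); B=(im[:,:,0]>im[:,:,2]+40)&(im[:,:,0]>im[:,:,1]+20)
for u in(20,90,150,450,520,570,625):
    v=np.where(B[:100,u])[0]; t,b=v.min(),v.max()
    print(u,t,b,T(px(d,u,t-.5,80)),T(px(d,u,b+.5,80)),[px(d,u,k)[2].round(1) for k in range(t-2,b+4)])
Or=(im[:,:,2]>180)&(im[:,:,0]<70)&(im[:,:,1]<190)
for u in(185,220,300,360,420):
    v=np.where(Or[30:80,u])[0]+30; print('stripe',u,v.min(),v.max(),T(px(d,u,v.min()-.5,86)),T(px(d,u,v.max()+.5,86)))
for c in [(191,269),(419,269)]: print('rear',T(px(d,*c,86)))
# back edge and front edge in wrist0: row scan
d=load('wrist0')
for v in (60,150,200): print([ (u,d['z_map'][v,u].round(0)) for u in range(520,600,8)])
s=load('scene4')
E
```

```text
20 23 32 [ 118.6 -127.5    2.1] [ 114.8 -128.3    2.1] [np.float64(-1.7), np.float64(80.5), np.float64(79.5), np.float64(81.2), np.float64(78.9), np.float64(79.1), np.float64(78.7), np.float64(80.0), np.float64(79.3), np.float64(78.5), np.float64(80.4), np.float64(80.8), np.float64(78.8), np.float64(78.4), np.float64(79.1)]
90 23 32 [118.5 -97.9   2.1] [114.7 -98.5   2.1] [np.float64(-1.4), np.float64(79.5), np.float64(78.7), np.float64(79.4), np.float64(79.8), np.float64(80.2), np.float64(80.0), np.float64(79.2), np.float64(79.9), np.float64(78.3), np.float64(81.6), np.float64(79.7), np.float64(78.5), np.float64(79.5), np.float64(80.1)]
150 23 32 [118.5 -72.5   2.1] [114.7 -72.9   2.1] [np.float64(-1.6), np.float64(1.1), np.float64(80.4), np.float64(80.3), np.float64(78.8), np.float64(81.5), np.float64(80.9), np.float64(78.8), np.float64(78.7), np.float64(79.2), np.float64(79.7), np.float64(80.4), np.float64(79.9), np.float64(80.8), np.float64(80.1)]
450 24 33 [118.1  54.5   2.1] [114.3  54.8   2.1] [np.float64(-0.8), np.float64(78.9), np.float64(80.4), np.float64(80.4), np.float64(
[... 1580 characters left out ...]
4, np.float32(277.0)), (552, np.float32(277.0)), (560, np.float32(277.0)), (568, np.float32(350.0)), (576, np.float32(350.0)), (584, np.float32(352.0)), (592, np.float32(350.0))]
[(520, np.float32(294.0)), (528, np.float32(293.0)), (536, np.float32(293.0)), (544, np.float32(373.0)), (552, np.float32(371.0)), (560, np.float32(372.0)), (568, np.float32(370.0)), (576, np.float32(372.0)), (584, np.float32(372.0)), (592, np.float32(373.0))]
[(520, np.float32(305.0)), (528, np.float32(385.0)), (536, np.float32(384.0)), (544, np.float32(386.0)), (552, np.float32(384.0)), (560, np.float32(385.0)), (568, np.float32(385.0)), (576, np.float32(385.0)), (584, np.float32(385.0)), (592, np.float32(385.0))]
```

```bash
python3 - <<'E'
from h import *
s=cv2.imread('pics/scene4.png')[130:450,150:450]; cv2.imwrite('pics/c4.png',cv2.resize(s,(560,600),interpolation=2))
E
```

```text
(no output)
```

View pics/c4.png

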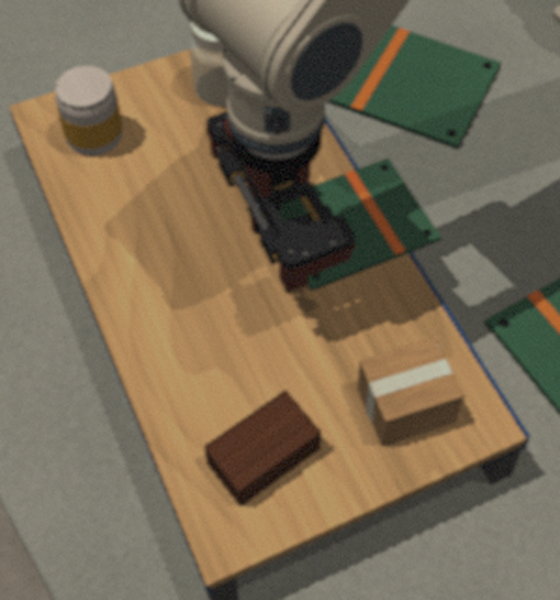

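The stripe's centreline is 105.5 mm ahead of the TCP. The edge is 118.4 mm ahead at the outer side of the blue band, 114.5 mm at the wood side. Another 12 mm suits both within tolerance.

Request:
jog_arm([
  [0.5,[0.03,0,0],[0,0,0]],
  [0.5,[0.03,0,0],[0,0,0]],
  [0.5,[0.03,0,0],[0,0,0]],
  [0.5,[0.03,0,0],[0,0,0]],
  [0.5,[0,0,0],[0,0,0]],
  [0.5,[-0.1,0,0],[0,0,0]],
  [0.5,[-0.2,0,0],[0,0,0]],
  [0.5,[0,0,-0.3],[0,0,0]],
  [0.5,[0,0,-0.4],[0,0,0]],
  [0.5,[0,0,-0.4],[0,0,0]],
])

```text
t: 6.7
ee_pos: [643.9, 51.5, 192.8]
orientation: [-0.25, -3.13, 0.0]
ft_force: [0.2, 0.6, -0.8]
width: 66.0
grasp_force: 0.0
```

Request:
jog_arm([
  [0.5,[0,0,0],[0,0,0]],
  [0.5,[0,0,0],[0,0,0]],
  [0.5,[0,0,0],[0,0,0]],
])

```text
t: 7.0
ee_pos: [643.1, 51.6, 190.9]
orientation: [-0.25, -3.13, 0.0]
ft_force: [-0.1, 0.4, -0.8]
width: 65.8
grasp_force: 0.0
```

```bash
python3 - <<'E'
from h import *
d=snap('wrist','wrist5'); snap('side','side5'); o=get_obs(); Rt=rot(o['orientation']); p=np.array(o['ee_pos']); print(p,o['qvel'].round(3))
T=lambda q:(Rt.T@(q-p)).round(1)
im=d['image'].astype(int); B=(im[:,:,0]>im[:,:,2]+40)&(im[:,:,0]>im[:,:,1]+20)
for u in(60,150,500,600):
    v=np.where(B[:200,u])[0]; print(u,v.min(),v.max(),T(px(d,u,v.min()-.5,80)),T(px(d,u,v.max()+.5,80)))
O=((im[:,:,2]>180)&(im[:,:,0]<70)&(im[:,:,1]<190)).astype(np.uint8)
for u in range(240,400,20):
    v=np.where(O[:200,u])[0]
    if len(v): print('stripe',u,v.min(),v.max(),T(px(d,u,v.mean(),86)))
# shelf depth check, wrist0
w=load('wrist0'); z=w['z_map'][100]; j=500+np.argmax(np.diff(z[500:600])); n=np.array([.987,-.159,0])
i=np.argmin(np.diff(z[120:230]))+120; print('depth',i,j,n@(px(w,j+.5,100,80)-px(w,i+.5,100,80)))
E
```

```text
[642.85007007  51.61725015 190.45057622] [-0.    -0.001 -0.001 -0.002  0.001  0.   ]
60 51 55 [ 136.  -187.2  111. ] [ 132.7 -187.8  111. ]
150 51 55 [ 136.  -122.5  110.9] [ 132.7 -122.9  110.9]
500 52 56 [135.2 128.8 110.8] [131.9 129.2 110.8]
600 51 56 [135.8 200.4 110.7] [131.9 201.2 110.7]
stripe 240 42 56 [135.3 -56.5 104.9]
stripe 260 42 56 [135.3 -42.5 104.9]
stripe 280 42 56 [135.3 -28.5 104.9]
stripe 300 42 56 [135.3 -14.4 104.9]
depth 185 552 298.757085080568
```

View pics/wrist5.png

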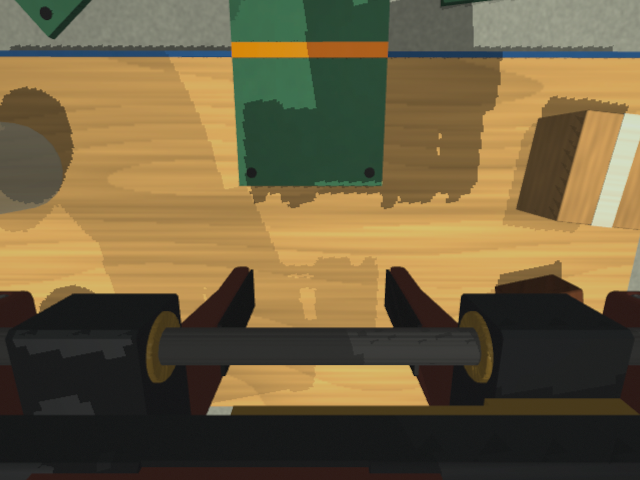

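The stripe (row 49) lies along the edge. Its centreline is at 135.3 mm, against about 135.8 mm for the outer edge, and the 299 mm depth check confirms the outer side is the true edge. The plate is square and the gripper is clear, so I hand in.

```bash
python3 -c "
from workcell import close_job; print(close_job())"
```

```text
the job is handed in; nothing more can be done
None
```

I pushed the plate square to the shelf and handed the job in: its stripe measured within about 1 mm of the front edge, only the plate was touched, and the simulator returned no verdict.

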